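# Build up and clamp a battery pack in the jig

## Robot

A 6-joint arm with a two-finger parallel gripper is mounted at the origin on the work surface. World frame = base frame: x ahead of the robot, y to its left, z up, the work surface at z = 0. Lengths are in mm, angles in rad, forces in N, time in s.
With the tool pointing down it reaches from about 275 to 750 mm from the base axis. Payload 10.2 kg.
Tool frame: the origin (TCP) lies midway between the tips of the shut fingers; the grasp point (between the pads) lies 19 mm behind it; z points along the fingers, y is the line along which they close (so a half turn about z gives the same grasp; the last joint's range is limited). The gripper opens to 85 mm and grips with 20 to 120 N. Pads are 22 mm wide; open, the fingers measure 114 mm over their backs; the gripper's body (76 mm by 85 mm) begins 54 mm behind the grasp point. The pads swing forward as they close: fully open they stand 13 mm farther back than shut.
Start: joints at [0.918, 0.313, 1.498, -0, 1.331, -0.223], TCP at [218.775, 477.251, 231.294] pointing down, gripper open.
Joint ranges: [-2.94, 2.94], [-0.97, 2.17], [0.19, 2.56], [-1.23, 4.37], [0.02, 3.11], [-2.88, 2.88]. Speed limits (rad/s): [2.39, 2.39, 3.01, 3.14, 3.14, 3.14].

## Interface

Orientations are given as a unit quaternion [w, x, y, z].
In Python, from rig import ctrl, capture, camera_info gives the robot as it stands.
- The arm moves only by the tool apply_moves, never from a script. Its argument "targets" is a list of rows, each a list of 3 entries, a list of its own where there are three numbers: the finger opening in mm, from 0 to 85.4, then the shift along the world's x, y, z in mm, then the turn, a rotation vector about the world's x, y, z in degrees. In form: [[grip, [dx, dy, dz], [rx, ry, rz]], ...]. A call has 1 to 20 rows; each row is the pose to reach, as a shift and turn from the pose commanded when the call began; what a row does not reach only later rows make up. A row lasts 1/10 s, in which the tool goes at most 50 mm and 8.59 degrees, less where a joint would pass 70% of its speed; a pose out of reach is approached as far as the arm can. A call with a gripper value outside its range is refused whole. The fingers move at their own pace and stop on an object; "squeeze" is the grip in N (left out, the last holds). Time passes only in rows, so rows that repeat a pose let the fingers close. It gives the time, the measured TCP pose, the force, the opening and the grip force at its end, in the units of the state.
- ctrl.sense(): the state, without advancing time (a new reading comes with each control period).
- capture(name): name is "scene" or "top" or "wrist"; returns (picture, depth): 480x640x3 uint8, blue, green, red; 480x640 float32, mm along the optical axis (not along the pixel's ray), 0 where there is no reading.
- camera_info(name): a dict with "vfov" (degrees; the focal length in pixels is half the picture's height over the tangent of half this angle, whatever the lens; pixels are square), "cx", "cy" (the principal point, pixels), "k1" (the pictures are not rectified: a ray, as slopes to the right and down, at radius r is drawn at 1 + k1 r^2 times it, then the intrinsics apply), "extrinsics" (4x4, takes a point from camera to world coordinates). Camera axes: x right, y down, z forward; pixel columns grow to the right and rows downward; lengths in mm; the calibration is good to about 2 mm. A picture is of the moment at which its call begins: read the wrist's pose just before it. camera_info takes no time and is no camera call; for the wrist camera it gives the pose at the moment of the call.
- ctrl.finish_job(): hands the job in; it is judged then, once.
The state is a dict: "time_s": time; "joints": joint angles; "dq": joint speeds; "tau": joint torques, N m; "eef_pos": TCP position; "ee_rot": TCP orientation; "force": force on the tool from outside, world axes, zero at the start; "wrist_torque": the same for the moment, N m; "grip_width": opening from 0.0 (shut) to 1.0 (fully open); "grip_force": force on a finger pad.
Only numpy, scipy, OpenCV 4.12 (cv2) and the standard library are available. Lean on these libraries where they do the work, as an engineer would, in place of code of your own. Each camera call takes 0.05 s, during which the arm holds its last target. There are 200 camera calls.

## Task

Set up the battery pack in the jig: free the clamp knob, slide the movable end plate right back, and then build the row upright on the bed between the guide strips, starting at the fixed plate: one black end block, then all the cells on the mat with their round positive terminals on the side away from you, then the other end block. Bring the sliding plate up until the whole row is pressed together with no gaps, and turn the knob fully tight again. Leave the other things on the bench alone.

Things in the scene. Friction and masses are not known exactly. Their poses are not given: they have to be found in the camera images.
- jig: Pack jig fixed to the bench: aluminium base plate 360 x 120 mm, its top (the bed) 12 mm above the bench. Origin: centre of underside; x runs along the row from the fixed end plate to the sliding one (robot's right), y away from the robot; turned up to 10 deg. Guide strips along the bed stand 10 mm above it, inner faces at y = +-36.5 mm, outer +-44.5. Fixed plate: 100 mm wide, top at 72 mm.
- fixed_face (a point): Foot of the fixed end plate's inner face: at bed height (12 mm above the bench), midway between the guide strips; axes as the jig's. Distances along its x are distances from the fixed plate.
- stop (a joint): Sliding end plate, a grey block 62 mm long (x), 70 mm wide, top 63 mm above the bench. Value: clear gap between its face and the fixed plate's, 0 to 0.265 m; 0.265 is right back at its end stops. Freed, it slides with about 3 N (pushing a full row along with it: up to about 15 N); clamped, it holds against about 25 N. It can be slid by the knob that rides on top of it.
- stop_face (a point): Foot of the sliding end plate's face, at bed height, midway between the guides; moves with it.
- knob (a joint): Clamp knob on the sliding plate, turns about the vertical. 0 = tight (its bar lies along the jig's x), 1.4 rad = fully slack (bar nearly across the jig); grows anticlockwise seen from above, stops at both ends, stays where left, takes about 0.3 N m near tight, less when slack. The plate slides freely above about 0.6 rad and is held firmly below about 0.2.
- knob_grip (a point): Grip point of the clamp knob, on its axis (31 mm behind the sliding plate's face), 91 mm above the bench: a black bar 58 mm long (along this point's x), 12 mm thick, from 82 to 102 mm above the bench, with only its 20 mm thick spindle below it, clear above the sliding plate's top.
- cell1: Prismatic battery cell: grey block 42 mm thick (x) x 66 mm wide (y) x 60 mm high, upright, about 0.3 kg; two terminals on its black lid reach up to 68 mm. Origin: centre of its underside. 2 to 4 of the cells are present, None for the others. At the start it stands on the mat, round terminal (+y) away from the robot, turned up to 30 degrees.
- cell1_plus (a point): Top of cell1's positive terminal, the round stud with a white collar, 19 mm from the cell's middle along its y, 68 mm above its underside. (The negative terminal at the other side is a flat square copper pad.)
- cell2: Prismatic battery cell: grey block 42 mm thick (x) x 66 mm wide (y) x 60 mm high, upright, about 0.3 kg; two terminals on its black lid reach up to 68 mm. Origin: centre of its underside. 2 to 4 of the cells are present, None for the others. At the start it stands on the mat, round terminal (+y) away from the robot, turned up to 30 degrees.
- cell2_plus (a point): Top of cell2's positive terminal, the round stud with a white collar, 19 mm from the cell's middle along its y, 68 mm above its underside. (The negative terminal at the other side is a flat square copper pad.)
- cell3: Prismatic battery cell: grey block 42 mm thick (x) x 66 mm wide (y) x 60 mm high, upright, about 0.3 kg; two terminals on its black lid reach up to 68 mm. Origin: centre of its underside. 2 to 4 of the cells are present, None for the others. At the start it stands on the mat, round terminal (+y) away from the robot, turned up to 30 degrees.
- cell3_plus (a point): Top of cell3's positive terminal, the round stud with a white collar, 19 mm from the cell's middle along its y, 68 mm above its underside. (The negative terminal at the other side is a flat square copper pad.)
- cell4: Prismatic battery cell: grey block 42 mm thick (x) x 66 mm wide (y) x 60 mm high, upright, about 0.3 kg; two terminals on its black lid reach up to 68 mm. Origin: centre of its underside. 2 to 4 of the cells are present, None for the others. At the start it stands on the mat, round terminal (+y) away from the robot, turned up to 30 degrees.
- cell4_plus (a point): Top of cell4's positive terminal, the round stud with a white collar, 19 mm from the cell's middle along its y, 68 mm above its underside. (The negative terminal at the other side is a flat square copper pad.)
- end1: End block of the pack: black plastic block with moulded ribs, 32 mm thick (x) x 66 mm wide (y) x 50 mm high, no terminals, about 0.11 kg, same on both faces. Origin: centre of its underside. Both are always present and interchangeable.
- end2: End block of the pack: black plastic block with moulded ribs, 32 mm thick (x) x 66 mm wide (y) x 50 mm high, no terminals, about 0.11 kg, same on both faces. Origin: centre of its underside. Both are always present and interchangeable.
- tablet: Aluminium tablet with black glass, 170 x 240 x 8 mm, lying on the bench. Not part of the job. Origin: centre of its underside.
- tape: Roll of amber tape lying flat, 84 mm across, 25 mm high. Not part of the job. Origin: centre of its underside.
- screwdriver: Screwdriver lying on the bench, 170 mm long. Not part of the job. Origin: centre of its underside.
- meter: Grey multimeter lying on its back, 175 x 85 x 38 mm. Not part of the job. Origin: centre of its underside.

How it is judged (in metres and radians):
On the way, in this order (a step that is already met when the one before it is completed fails the run):
1. the knob is slack and the sliding plate is right back (gap over 245 mm) (value of joint knob above 0.6 rad and value of joint stop above 0.245 m), for 0.2 s.
2. an end block stands upright on the bed next to the fixed plate (less than 20 mm from it) ((((x of end1 in the frame of fixed_face between 0.008 and 0.26 m and y of end1 in the frame of fixed_face between -0.008 and 0.008 m and z of end1 in the frame of fixed_face between -0.004 and 0.004 m and angle between end1's own z axis and vertical below 0.1 rad) and x of end1 in the frame of fixed_face below 0.036 m) or ((x of end2 in the frame of fixed_face between 0.008 and 0.26 m and y of end2 in the frame of fixed_face between -0.008 and 0.008 m and z of end2 in the frame of fixed_face between -0.004 and 0.004 m and angle between end2's own z axis and vertical below 0.1 rad) and x of end2 in the frame of fixed_face below 0.036 m))), for 0.2 s.
3. all the cells stand upright on the bed between the guides, round terminals away from the robot (x of cell1 in the frame of fixed_face between 0.008 and 0.26 m and y of cell1 in the frame of fixed_face between -0.008 and 0.008 m and z of cell1 in the frame of fixed_face between -0.004 and 0.004 m and angle between each of cell1, cell2, cell3, cell4's own z axis and vertical below 0.1 rad and y of each of cell1_plus, cell2_plus, cell3_plus, cell4_plus in the frame of fixed_face above 0.008 m and x of cell2 in the frame of fixed_face between 0.008 and 0.26 m and y of cell2 in the frame of fixed_face between -0.008 and 0.008 m and z of cell2 in the frame of fixed_face between -0.004 and 0.004 m and x of cell3 in the frame of fixed_face between 0.008 and 0.26 m and y of cell3 in the frame of fixed_face between -0.008 and 0.008 m and z of cell3 in the frame of fixed_face between -0.004 and 0.004 m and x of cell4 in the frame of fixed_face between 0.008 and 0.26 m and y of cell4 in the frame of fixed_face between -0.008 and 0.008 m and z of cell4 in the frame of fixed_face between -0.004 and 0.004 m), for 0.2 s.
4. the sliding plate has pressed the row together: end block, cells, end block, no gaps (all of step 3 and ((value of joint stop between 0.143 and 0.153 m and ((x of end1 in the frame of fixed_face between 0.011 and 0.021 m and x of end2 in the frame of fixed_face between 0.127 and 0.137 m) or (x of end2 in the frame of fixed_face between 0.011 and 0.021 m and x of end1 in the frame of fixed_face between 0.127 and 0.137 m)) and (x of cell1 in the frame of fixed_face between 0.048 and 0.058 m or x of cell2 in the frame of fixed_face between 0.048 and 0.058 m or x of cell3 in the frame of fixed_face between 0.048 and 0.058 m or x of cell4 in the frame of fixed_face between 0.048 and 0.058 m) and (x of cell1 in the frame of fixed_face between 0.09 and 0.1 m or x of cell2 in the frame of fixed_face between 0.09 and 0.1 m or x of cell3 in the frame of fixed_face between 0.09 and 0.1 m or x of cell4 in the frame of fixed_face between 0.09 and 0.1 m)) or (value of joint stop between 0.185 and 0.195 m and ((x of end1 in the frame of fixed_face between 0.011 and 0.021 m and x of end2 in the frame of fixed_face between 0.169 and 0.179 m) or (x of end2 in the frame of fixed_face between 0.011 and 0.021 m and x of end1 in the frame of fixed_face between 0.169 and 0.179 m)) and (x of cell1 in the frame of fixed_face between 0.048 and 0.058 m or x of cell2 in the frame of fixed_face between 0.048 and 0.058 m or x of cell3 in the frame of fixed_face between 0.048 and 0.058 m or x of cell4 in the frame of fixed_face between 0.048 and 0.058 m) and (x of cell1 in the frame of fixed_face between 0.09 and 0.1 m or x of cell2 in the frame of fixed_face between 0.09 and 0.1 m or x of cell3 in the frame of fixed_face between 0.09 and 0.1 m or x of cell4 in the frame of fixed_face between 0.09 and 0.1 m) and (x of cell1 in the frame of fixed_face between 0.132 and 0.142 m or x of cell2 in the frame of fixed_face between 0.132 and 0.142 m or x of cell3 in the frame of fixed_face between 0.132 and 0.142 m or x of cell4 in the frame of fixed_face between 0.132 and 0.142 m)) or (value of joint stop between 0.227 and 0.237 m and ((x of end1 in the frame of fixed_face between 0.011 and 0.021 m and x of end2 in the frame of fixed_face between 0.211 and 0.221 m) or (x of end2 in the frame of fixed_face between 0.011 and 0.021 m and x of end1 in the frame of fixed_face between 0.211 and 0.221 m)) and (x of cell1 in the frame of fixed_face between 0.048 and 0.058 m or x of cell2 in the frame of fixed_face between 0.048 and 0.058 m or x of cell3 in the frame of fixed_face between 0.048 and 0.058 m or x of cell4 in the frame of fixed_face between 0.048 and 0.058 m) and (x of cell1 in the frame of fixed_face between 0.09 and 0.1 m or x of cell2 in the frame of fixed_face between 0.09 and 0.1 m or x of cell3 in the frame of fixed_face between 0.09 and 0.1 m or x of cell4 in the frame of fixed_face between 0.09 and 0.1 m) and (x of cell1 in the frame of fixed_face between 0.132 and 0.142 m or x of cell2 in the frame of fixed_face between 0.132 and 0.142 m or x of cell3 in the frame of fixed_face between 0.132 and 0.142 m or x of cell4 in the frame of fixed_face between 0.132 and 0.142 m) and (x of cell1 in the frame of fixed_face between 0.174 and 0.184 m or x of cell2 in the frame of fixed_face between 0.174 and 0.184 m or x of cell3 in the frame of fixed_face between 0.174 and 0.184 m or x of cell4 in the frame of fixed_face between 0.174 and 0.184 m)))), for 0.2 s.
At the end, for the whole second after the job is handed in: End block, all cells present, end block, upright on the bed from the fixed plate on, each within 5 mm of its place in a row without gaps; round terminals away from the robot; sliding plate within 5 mm of touching; knob within 0.2 rad of tight; all at rest (all of step 4 and x of end1 in the frame of fixed_face between 0.008 and 0.26 m and y of end1 in the frame of fixed_face between -0.008 and 0.008 m and z of end1 in the frame of fixed_face between -0.004 and 0.004 m and angle between each of end1, end2's own z axis and vertical below 0.1 rad and x of end2 in the frame of fixed_face between 0.008 and 0.26 m and y of end2 in the frame of fixed_face between -0.008 and 0.008 m and z of end2 in the frame of fixed_face between -0.004 and 0.004 m and value of joint knob below 0.2 rad and velocity of joint stop between -0.01 and 0.01 m/s and linear speed of each of cell1, cell2, cell3, cell4, end1, end2 below 0.03 m/s).
It fails at once if the tablet is pushed more than 30 mm (distance of tablet from where it was at the start of the episode above 0.03 m).
It fails at once if the roll of tape is pushed more than 30 mm (distance of tape from where it was at the start of the episode above 0.03 m).
It fails at once if the screwdriver is pushed more than 30 mm (distance of screwdriver from where it was at the start of the episode above 0.03 m).
It fails at once if the multimeter is pushed more than 30 mm (distance of meter from where it was at the start of the episode above 0.03 m).
Of cell1, cell2, cell3, cell4 only 2 to 4 are there at a start; the rules pass over those that are not, and their reading is None.
At some moment in a run one of cell1, cell2, cell3, cell4, end1, end2 may be knocked a few centimetres aside while the robot is not near it.
It also fails if it takes over 210 s, if anything falls off the work surface, if the arm or the gripper's body presses on something with over 40 N, if the wrist force passes 120 N, or if a joint passes its speed limit or range.

## Working session

There is one attempt and no reset: what is moved stays moved. The work goes in short steps, Python scripts to look and compute and a tool call to move; the robot and the scene stay as the last step left them, time stands still between calls to the robot, and variables do not carry over. Pictures are saved under pics/ and viewed, at most 14 in all, crops included, and the job is handed in when it is done.

Besides the shell and the picture viewer there is one more tool, called by a JSON object that holds its "fn" and its "kwargs". apply_moves: Moves the arm, as the interface text tells. Its arguments: {"type":"object","properties":{"targets":{"type":"array","items":{"type":"array"}},"squeeze":{"type":"number"}},"required":["targets"]}

```bash
mkdir -p pics; ls; cat > h.py <<'E'
import numpy as np, cv2
from rig import ctrl, capture, camera_info
def look(name):
    info=camera_info(name); img,d=capture(name); return info,img,d
def cloud(info,d):
    h,w=d.shape; f=h/2/np.tan(np.radians(info['vfov'])/2)
    K=np.array([[f,0,info['cx']],[0,f,info['cy']],[0,0,1.]])
    u,v=np.meshgrid(np.arange(w),np.arange(h))
    p=cv2.undistortPoints(np.stack([u,v],-1).reshape(-1,1,2).astype(np.float64),K,np.array([info['k1'],0,0,0,0.])).reshape(h,w,2)
    P=np.dstack([p*d[...,None],d]).astype(float)
    T=np.array(info['extrinsics'])
    W=P@T[:3,:3].T+T[:3,3]
    W[d<=0]=np.nan
    return W
E
python3 - <<'E'
from h import *
for n in ['scene','top']:
    i,im,d=look(n); cv2.imwrite(f'pics/{n}0.png',im); np.savez(f'{n}0.npz',im=im,W=cloud(i,d)); print(n,i)
print(ctrl.sense())
E
```

```text
pics
scene {'vfov': 57.53572236829325, 'cx': 312.84504682609594, 'cy': 233.6841933789759, 'k1': -0.02629060222766075, 'extrinsics': array([[-7.05922316e-01,  5.94433308e-01, -3.85126897e-01,
         1.00493221e+03],
       [ 7.08125029e-01,  5.80600640e-01, -4.01823145e-01,
         3.63080805e+02],
       [-1.52521383e-02, -5.56373920e-01, -8.30792052e-01,
         8.85786649e+02],
       [ 0.00000000e+00,  0.00000000e+00,  0.00000000e+00,
         1.00000000e+00]])}
top {'vfov': 55.39912603996057, 'cx': 326.0081624983784, 'cy': 240.15794442737544, 'k1': -0.0510510541553176, 'extrinsics': array([[ 2.47321364e-02, -9.84977940e-01,  1.70899908e-01,
         4.43406341e+02],
       [-9.99589368e-01, -2.68401563e-02, -1.00350043e-02,
        -2.38209095e+01],
       [ 1.44712381e-02, -1.70581544e-01, -9.85237291e-01,
         1.10615311e+03],
       [ 0.00000000e+00,  0.00000000e+00,  0.00000000e+00,
         1.00000000e+00]])}
{'time_s': 0.1, 'joints': array([ 9.17595838e-01,  3.13392496e-01,  1.49838137e+00,  1.36830426e-05,
        1.33099309e+00, -2.23389157e-01]), 'dq': array([-1.33678795e-03, -1.49917340e-03, -1.98016423e-03, -1.24769863e-03,
        2.46942873e-05, -1.08391809e-03]), 'tau': array([ 2.78382235e-03, -4.12897825e+01, -2.60138905e+01, -2.01460407e-04,
        3.09817777e-03,  4.18546529e-05]), 'eef_pos': array([218.62335414, 477.05561685, 230.78547112]), 'ee_rot': array([-2.55201272e-04,  2.13256820e-01,  9.76996000e-01, -5.28831454e-04]), 'force': array([-0.51521352,  0.51681821, -0.24395441]), 'wrist_torque': array([ 0.00278992,  0.00744427, -0.06146617]), 'grip_force': 0.0, 'grip_width': 0.9972682111302088}
```

View pics/top0.png

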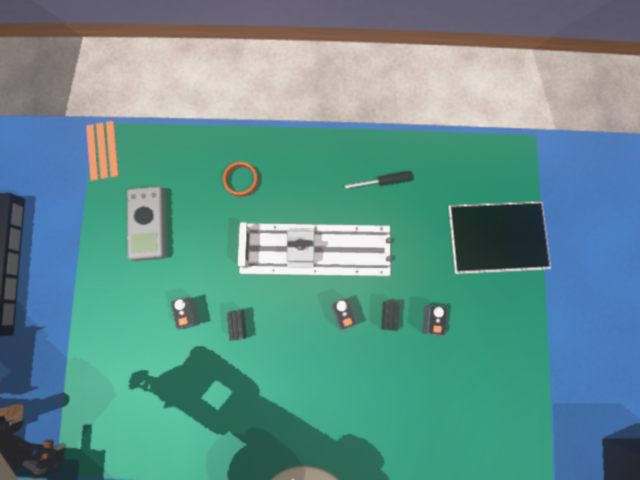

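View pics/scene0.png

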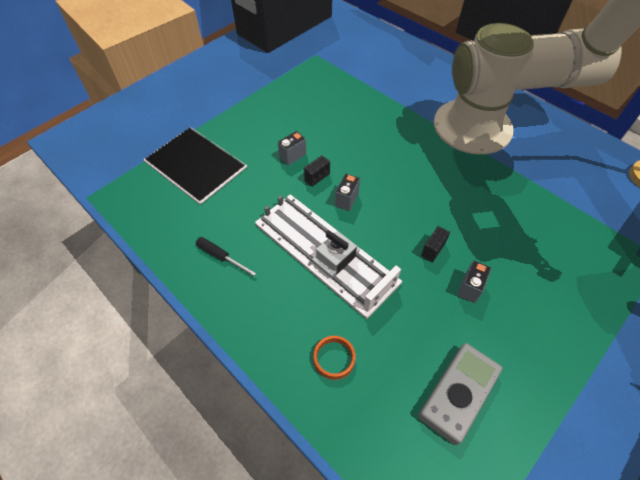

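The top view shows three cells, at px (182,312), (345,313) and (436,318). The end blocks are at (236,324) and (390,315). In the jig, the fixed plate is at (243,248) and the knob at (300,244). The scene view agrees.

```bash
cat >> h.py <<'E'
def jigname(): pass
def rects(W,zlo,zhi,minA=8,lim=(150,560,-500,500)):
    m=(W[...,2]>zlo)&(W[...,2]<zhi)&(W[...,0]>lim[0])&(W[...,0]<lim[1])&(W[...,1]>lim[2])&(W[...,1]<lim[3])
    n,l,s,c=cv2.connectedComponentsWithStats(m.astype(np.uint8))
    out=[]
    for k in range(1,n):
        if s[k,4]<minA: continue
        p=W[l==k]; r=cv2.minAreaRect(p[:,:2].astype(np.float32))
        out.append((np.round(c[k]),s[k,4],np.round(np.median(p[:,2]),1),np.round(r[0],1),np.round(r[1],1),round(r[2],1)))
    return out
E
python3 - <<'E'
from h import *
for n in ['top','scene']:
    W=np.load(n+'0.npz')['W']
    for lo,hi in [(40,80),(82,110)]:
        print(n,lo)
        for r in rects(W,lo,hi): print(*r)
W=np.load('top0.npz')['W']
# jig base orientation: bed heights 8..26
for r in rects(W,7,30,200): print('base',*r)
E
```

```text
top 40
[242. 266.] 15 64.9 [558.8 156.5] [13.1  2.2] 89.6
[183. 312.] 589 61.9 [450.1 288.4] [67.3 42.4] 15.6
[344. 314.] 520 62.4 [457.3 -78.1] [64.1 42. ] 21.1
[391. 316.] 404 50.8 [ 455.7 -187.1] [32.9 63.8] 87.0
[436. 320.] 597 62.6 [ 447.8 -290.9] [44.  66.2] 84.9
[235. 325.] 430 50.8 [426.2 168.1] [66.3 33.3] 8.0
top 82
scene 40
[291. 142.] 423 60.3 [ 450.1 -289.4] [44.6 68.1] 83.0
[316. 165.] 287 49.7 [ 458.9 -187.2] [33.3 67.4] 87.5
[347. 187.] 466 60.8 [461.  -78.5] [69.4 43.3] 21.2
[437. 239.] 377 50.2 [427.8 169.6] [68.1 32.4] 8.5
[477. 278.] 652 61.3 [452.3 290.7] [66.4 42.6] 16.7
scene 82
base [309. 272.] 657 12.7 [555.6  -9.5] [ 12.2 359.2] 0.6
```

```bash
python3 - <<'E'
from h import *
L=(150,720,-230,200)
for n in ['top','scene']:
    W=np.load(n+'0.npz')['W']
    for lo,hi in [(40,69),(70,78),(84,110)]:
        print(n,lo)
        for r in rects(W,lo,hi,5,(540,720,-230,200)): print(*r)
    m=(W[...,2]>8)&(W[...,2]<30)&(W[...,0]>500)&(W[...,0]<720)&(abs(W[...,1])<230)
    for z in [(8,17),(18,26)]:
        q=W[(W[...,2]>z[0])&(W[...,2]<z[1])&m][:,:2].astype(np.float32)
        print('base',z,cv2.minAreaRect(q))
E
```

```text
top 40
[246. 247.] 115 57.7 [606.9 151. ] [13.2 99.2] 83.6
[301. 247.] 639 63.5 [609.7  24.5] [70.8 63. ] 1.3
[388. 239.] 13 42.7 [ 635.  -181.2] [9.7 5.4] 0.2
[238. 257.] 5 61.3 [578.5 166.6] [4.2 6.8] 73.5
[388. 258.] 14 41.9 [ 589.1 -181.4] [ 5.5 10.4] 89.4
top 70
[242. 244.] 238 72.6 [608.  157.2] [100.4  14.4] 0.6
top 84
[300. 244.] 184 101.1 [609.3  24.7] [23.6 56.1] 17.5
base (8, 17) ((602.8034057617188, 2.9982147216796875), (390.2291259765625, 160.79238891601562), 86.01449584960938)
base (18, 26) ((610.081298828125, -15.134658813476562), (337.71319580078125, 114.0844497680664), 89.51538848876953)
scene 40
[279. 197.] 13 41.9 [ 594.1 -182.5] [12.6  8.2] 2.5
[266. 207.] 14 41.4 [ 638.  -181.1] [9.  8.7] 70.0
[335. 252.] 734 62.6 [613.2  27.3] [71.3 63.3] 0.8
[380. 291.] 176 57.3 [612.2 166.3] [ 15.  101.1] 83.6
scene 70
[336. 248.] 9 71.7 [619.8  33. ] [ 2.9 13. ] 38.4
[382. 283.] 257 72.3 [611.8 159.4] [99.4 14.1] 0.9
scene 84
[336. 240.] 223 99.9 [615.8  27.4] [18.4 56.8] 7.0
base (8, 17) ((613.043701171875, -7.8689727783203125), (122.74585723876953, 360.8498229980469), 0.6357409358024597)
base (18, 26) ((612.666748046875, -7.4230804443359375), (107.31957244873047, 354.9156494140625), 0.7690664529800415)
```

{"fn": "apply_moves", "kwargs": {"targets": [[85,[35,-45,10],[0,0,-7]],[85,[70,-90,20],[0,0,-14]],[85,[105,-135,20],[0,0,-21]],[85,[140,-180,20],[0,0,-28]],[85,[175,-225,20],[0,0,-35]],[85,[210,-270,20],[0,0,-42]],[85,[245,-315,20],[0,0,-49]],[85,[280,-360,20],[0,0,-56]],[85,[315,-400,20],[0,0,-64.5]],[85,[350,-450,20],[0,0,-64.5]],[85,[360,-450,20],[0,0,-64.5]],[85,[360,-450,20],[0,0,-64.5]],[85,[360,-450,20],[0,0,-64.5]]]}}

```text
time_s: 1.4
eef_pos: [580.1, 24.4, 249.9]
ee_rot: [-0.0, 0.703, 0.711, -0.001]
force: [0.1, 1.0, -0.0]
grip_width: 0.994
grip_force: 0.0
```

```bash
python3 - <<'E'
from h import *
s=ctrl.sense(); print(s['eef_pos'],s['ee_rot'],s['joints'])
i,im,d=look('wrist'); cv2.imwrite('pics/w1.png',im); W=cloud(i,d); np.savez('w1.npz',im=im,W=W); print(i)
for lo,hi in [(40,69),(70,78),(90,110)]:
    print(lo)
    for r in rects(W,lo,hi,300,(500,720,-230,230)): print(*r)
E
```

```text
[580.14312547  24.3527817  249.90150402] [-4.70901996e-04  7.02990977e-01  7.11198356e-01 -6.01598196e-04] [-1.59508933e-01  4.26362317e-01  1.28860952e+00 -4.36344449e-04
  1.42808648e+00 -1.71053612e-01]
{'vfov': 68.68226333522087, 'cx': 315.40075058071415, 'cy': 236.72192794249622, 'k1': -0.06555276071605272, 'extrinsics': array([[ 9.99935539e-01,  1.12362673e-02,  1.63223554e-03,
         5.79995712e+02],
       [ 1.11672667e-02, -9.47279033e-01, -3.20215125e-01,
         1.06127260e+02],
       [-2.05184022e-03,  3.20212712e-01, -9.47343448e-01,
         3.90852703e+02],
       [ 0.00000000e+00,  0.00000000e+00,  0.00000000e+00,
         1.00000000e+00]])}
40
[350.  66.] 628 58.1 [610.5 152. ] [99.1  3.1] 0.5
[348. 201.] 3688 61.2 [612.6  26.7] [69.6 63.1] 0.6
70
[353.  54.] 1336 70.7 [610.7 158.5] [99.7 14.4] 0.3
90
[352. 214.] 936 99.9 [612.1  26.6] [12.1 57.3] 3.9
```

View pics/w1.png

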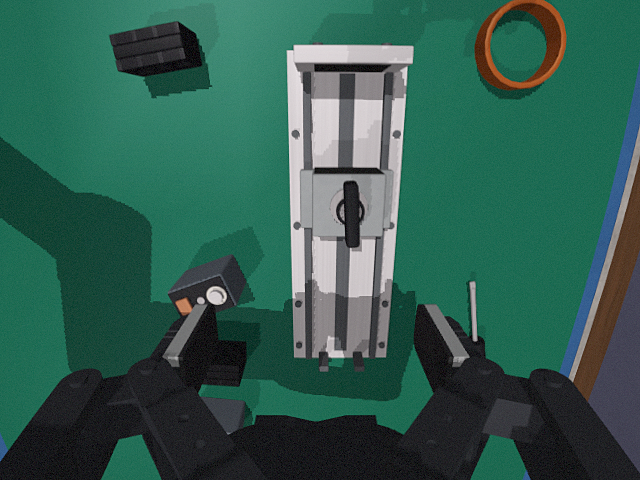

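The wrist view shows the knob bar at px (350,213), nearly tight and about 3° past the jig axis. The plate is at (348,200) and the fixed plate at (352,55). I'll grip the knob.

{"fn": "apply_moves", "kwargs": {"targets": [[50,[15,1,-40],[0,0,3.3]],[50,[32,2.2,-80],[0,0,3.3]],[50,[32,2.2,-115],[0,0,3.3]],[50,[32,2.2,-140],[0,0,3.3]],[50,[32,2.2,-155],[0,0,3.3]],[50,[32,2.2,-165],[0,0,3.3]],[50,[32,2.2,-165],[0,0,3.3]],[5,[32,2.2,-165],[0,0,3.3]],[5,[32,2.2,-165],[0,0,3.3]],[5,[32,2.2,-165],[0,0,3.3]],[5,[32,2.2,-165],[0,0,3.3]],[5,[32,2.2,-165],[0,0,3.3]],[5,[32,2.2,-165],[0,0,3.3]]], "squeeze": 60}}

```text
time_s: 2.75
eef_pos: [611.4, 29.5, 87.4]
ee_rot: [0.001, 0.681, 0.732, 0.001]
force: [0.2, 1.3, 5.7]
grip_width: 0.121
grip_force: 62.6
```

{"fn": "apply_moves", "kwargs": {"targets": [[5,[0,0,0],[0,0,7]],[5,[0,0,0],[0,0,14]],[5,[0,0,0],[0,0,21]],[5,[0,0,0],[0,0,28]],[5,[0,0,0],[0,0,35]],[5,[0,0,0],[0,0,42]],[5,[0,0,0],[0,0,49]],[5,[0,0,0],[0,0,56]],[5,[0,0,0],[0,0,63]],[5,[0,0,0],[0,0,70]],[5,[0,0,0],[0,0,70]],[5,[0,0,0],[0,0,70]]]}}

```text
time_s: 3.95
eef_pos: [608.9, 29.0, 87.4]
ee_rot: [-0.002, 0.137, 0.991, -0.001]
force: [-14.6, -1.7, 15.8]
grip_width: 0.122
grip_force: 63.8
```

{"fn": "apply_moves", "kwargs": {"targets": [[5,[-1,-10,0],[0,0,0]],[5,[-2,-25,0],[0,0,0]],[5,[-2,-45,0],[0,0,0]],[5,[-2,-65,0],[0,0,0]],[5,[-2,-85,0],[0,0,0]],[5,[-1,-105,0],[0,0,0]],[5,[-1,-125,0],[0,0,0]],[5,[-1,-140,0],[0,0,0]],[5,[-1,-155,0],[0,0,0]],[5,[-1,-163,0],[0,0,0]],[5,[-1,-168,0],[0,0,0]],[5,[-1,-172,0],[0,0,0]],[5,[-1,-172,0],[0,0,0]],[5,[-1,-172,0],[0,0,0]]]}}

```text
time_s: 5.35
eef_pos: [610.5, -142.8, 87.5]
ee_rot: [0.001, 0.138, 0.99, -0.0]
force: [1.6, 1.3, 6.2]
grip_width: 0.119
grip_force: 62.6
```

{"fn": "apply_moves", "kwargs": {"targets": [[40,[0,0,0],[0,0,0]],[40,[0,0,0],[0,0,0]],[40,[0,0,0],[0,0,0]],[85,[0,0,30],[0,0,0]],[85,[0,0,75],[0,0,-7]],[85,[-20,30,110],[0,0,-14]],[85,[-40,75,120],[0,0,-21]],[85,[-60,120,120],[0,0,-28]],[85,[-80,165,120],[0,0,-35]],[85,[-100,210,120],[0,0,-42]],[85,[-120,255,120],[0,0,-49]],[85,[-150,290,120],[0,0,-56]],[85,[-180,315,120],[0,0,-63]],[85,[-184,315,120],[0,0,-66]],[85,[-184,315,120],[0,0,-66]],[85,[-184,315,120],[0,0,-66]]]}}

```text
time_s: 6.95
eef_pos: [426.1, 172.2, 206.3]
ee_rot: [0.0, 0.654, 0.756, 0.0]
force: [0.8, 0.3, -0.4]
grip_width: 0.997
grip_force: 0.0
```

```bash
cat > v.py <<'E'
import sys
from h import *
from scipy.spatial.transform import Rotation as R
tag=sys.argv[1]; lo,hi=float(sys.argv[2]),float(sys.argv[3])
def tcp():
    s=ctrl.sense(); q=s['ee_rot']; m=R.from_quat([q[1],q[2],q[3],q[0]]).as_matrix()
    return s['eef_pos'].round(1), round(np.degrees(np.arctan2(m[1,1],m[0,1])),1)
if __name__=='__main__':
    print('tcp',*tcp(),ctrl.sense()['time_s'])
    i,im,d=look('wrist'); cv2.imwrite(f'pics/{tag}.png',im); W=cloud(i,d); np.savez(tag+'.npz',im=im,W=W)
    for r in rects(W,lo,hi,300,(200,720,-450,450)): print(*r)
E
python3 v.py w2 40 80
python3 - <<'E'
from h import *
i,im,d=look('top');W=cloud(i,d)
for r in rects(W,40,80,100,(300,720,-400,400)): print(*r)
for r in rects(W,85,110,50,(560,650,-200,50)): print(*r)
E
```

```text
tcp [426.1 172.2 206.3] 8.2 6.95
[369.  78.] 4938 59.8 [451.5 289.3] [66.  42.6] 16.5
[316. 218.] 2689 48.2 [427.  169.3] [66.  32.7] 8.2
[511. 261.] 2768 69.5 [610.1 160.7] [101.2  18.4] 0.5
[319. 415.] 347 45.7 [458.  -56.5] [53.5  7.6] 13.5
[148. 216.] 109 44.5 [675.8 390.6] [42.1 17.6] 0.0
[243. 245.] 388 71.3 [607.8 158.7] [100.   19.9] 0.8
[373. 248.] 705 63.3 [ 611.4 -147.7] [70.6 72.7] 0.2
[344. 314.] 520 62.3 [457.4 -78.2] [63.9 42.2] 21.1
[391. 316.] 406 50.9 [ 455.7 -186.9] [33.1 63.8] 87.0
[436. 320.] 594 62.2 [ 447.9 -291.2] [43.9 66.3] 83.9
[236. 325.] 342 50.7 [426.3 166. ] [66.5 30. ] 6.9
[375. 245.] 155 101.7 [ 610.6 -144.6] [18.9 57.3] 69.0
```

{"fn": "apply_moves", "kwargs": {"targets": [[85,[1,-2.5,-45],[0,0,0]],[85,[1,-2.5,-90],[0,0,0]],[85,[1,-2.5,-135],[0,0,0]],[85,[1,-2.5,-170],[0,0,0]],[85,[1,-2.5,-190],[0,0,0]],[85,[1,-2.5,-190],[0,0,0]],[50,[1,-2.5,-190],[0,0,0]],[50,[1,-2.5,-190],[0,0,0]],[50,[1,-2.5,-190],[0,0,0]],[50,[1,-2.5,-190],[0,0,0]],[50,[1,-2.5,-170],[0,0,0]],[50,[1,-2.5,-130],[0,0,0]],[50,[1,-2.5,-90],[0,0,0]],[50,[1,-2.5,-90],[0,0,0]]], "squeeze": 40}}

```text
time_s: 8.45
eef_pos: [429.2, 170.4, 121.1]
ee_rot: [0.003, 0.655, 0.756, 0.004]
force: [-0.6, 0.8, -1.5]
grip_width: 0.765
grip_force: 45.3
```

```bash
python3 v.py w3 110 150; python3 -c "
from h import *
print(ctrl.sense()['grip_width'])"
```

```text
tcp [429.2 170.4 121.1] 8.2 8.45
[315. 293.] 8111 125.7 [427.8 180.5] [93.1 12.1] 8.1
0.7667926686785244
```

View pics/w3.png

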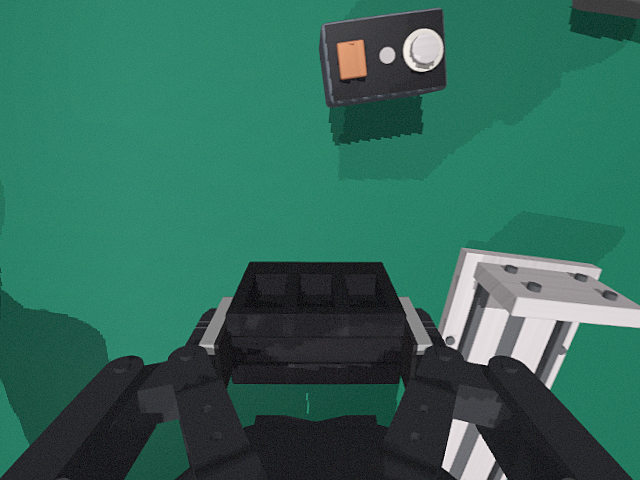

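```bash
cat > held.py <<'E'
import sys
from h import *
from v import tcp
W=np.load(sys.argv[1]+'.npz')['W']; p,a=tcp()
t=np.radians(a); y=np.array([np.cos(t),np.sin(t)]); x=np.array([y[1],-y[0]])  # x = jig x like (to -y world)
q=W-np.append(p[:2],0); u=q[...,:2]@x; v=q[...,:2]@y
# top face: normals up -> patches with flat z
z=W[...,2]-p[2]
for zz in range(10,60,2):
    m=(abs(u)<40)&(abs(v)<24)&(z>=zz)&(z<zz+2)
    if m.sum()>30: print(zz,m.sum(),'u',np.round(np.percentile(u[m],[1,50,99]),1),'v',np.round(np.percentile(v[m],[1,99]),1))
E
python3 held.py w3 1 2
```

```text
10 141 u [-15.7  -8.6  -5. ] v [-22.2  23.3]
12 70 u [-15.8 -15.2  -8.3] v [-11.1  14. ]
14 64 u [-15.8 -15.1 -14.1] v [-10.6  14.4]
16 69 u [-15.8 -15.2 -13.3] v [-11.1  14.2]
18 101 u [-15.8 -15.1 -10.1] v [-11.4  14.4]
20 67 u [-15.8 -15.2 -14.4] v [-11.2  14.1]
22 76 u [-15.7 -15.2 -14. ] v [-11.1  14.1]
24 85 u [-15.8 -15.2 -14.1] v [-11.3  14.4]
26 104 u [-15.8 -15.1 -14.4] v [-22.6  21.1]
28 310 u [-15.9 -15.2 -14.5] v [-23.5  23.5]
30 534 u [-15.9 -15.1   7.8] v [-23.5  23. ]
32 7787 u [-15.5  -1.   15.9] v [-23.5  23.5]
34 1187 u [-15.6  -1.4  14.9] v [-23.3  23.8]
```

{"fn": "apply_moves", "kwargs": {"targets": [[50,[40,-8,5],[0,0,-3]],[50,[80,-16,5],[0,0,-7.6]],[50,[120,-24,5],[0,0,-7.6]],[50,[160,-33,5],[0,0,-7.6]],[50,[180,-38,5],[0,0,-7.6]],[50,[184.4,-38,5],[0,0,-7.6]],[50,[184.4,-38,5],[0,0,-7.6]],[50,[184.4,-38,-30],[0,0,-7.6]],[50,[184.4,-38,-60],[0,0,-7.6]],[50,[184.4,-38,-70],[0,0,-7.6]],[50,[184.4,-38,-78],[0,0,-7.6]],[50,[184.4,-38,-84],[0,0,-7.6]],[50,[184.4,-38,-86],[0,0,-7.6]],[50,[184.4,-38,-87],[0,0,-7.6]]]}}

```text
time_s: 9.9
eef_pos: [611.5, 132.0, 30.0]
ee_rot: [0.0, 0.704, 0.711, 0.0]
force: [-0.1, 0.5, -1.3]
grip_width: 0.767
grip_force: 45.2
```

{"fn": "apply_moves", "kwargs": {"targets": [[50,[0,0,-1],[0,0,0]],[85,[0,0,-0.5],[0,0,0]],[85,[0,0,0],[0,0,0]],[85,[0,0,0],[0,0,0]],[85,[0,0,30],[0,0,0]],[85,[0,0,70],[0,0,0]],[85,[0,0,115],[0,0,0]],[85,[-25,25,150],[0,0,4]],[85,[-55,55,171],[0,0,8]],[85,[-85,85,171],[0,0,12]],[85,[-115,115,171],[0,0,16]],[85,[-145,145,171],[0,0,16]],[85,[-160,157,171],[0,0,16]],[85,[-160,157,171],[0,0,16]],[85,[-160,157,171],[0,0,16]]]}}

```text
time_s: 11.4
eef_pos: [451.6, 288.8, 200.5]
ee_rot: [0.0, 0.598, 0.802, 0.0]
force: [0.7, 0.2, 1.2]
grip_width: 0.995
grip_force: 0.0
```

```bash
python3 v.py w4 35 80; python3 - <<'E'
from h import *
i,im,d=look('scene');W=cloud(i,d); cv2.imwrite('pics/s1.png',im[150:350,200:560])
for r in rects(W,40,66,100,(300,720,-400,400)): print(*r)
E
```

```text
tcp [451.6 288.8 200.5] 16.6 11.4
[561. 156.] 12515 36.6 [649.1 402. ] [144.5  81.4] 6.3
[315. 216.] 4074 59.6 [451.1 290. ] [66.1 41.9] 16.6
[403. 384.] 2475 60.3 [588.5 142.8] [56.3 57.9] 90.0
[291. 143.] 389 60.2 [ 451.6 -290.4] [45.5 68.2] 87.9
[316. 165.] 284 49.7 [ 459.7 -187.4] [34.9 67.5] 89.2
[347. 187.] 422 60.5 [460.3 -78.8] [69. 43.] 21.6
[284. 211.] 582 61.8 [ 616.  -143.3] [70.8 65.9] 1.0
[477. 278.] 607 60.9 [452.9 291. ] [67.7 42.9] 16.4
[371. 278.] 493 61.5 [612.9 132.2] [33.  67.2] 89.7
[380. 291.] 151 55.8 [613.7 166.5] [ 15.6 101.1] 82.6
[454. 390.] 160 43.9 [680. 388.] [41.6 23.8] 0.3
```

View pics/s1.png

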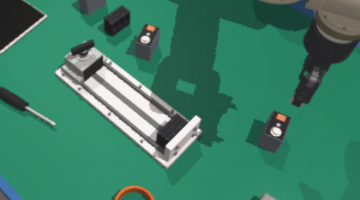

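The scene crop shows the end block seated next to the fixed plate at crop px (172,128). Next is the left cell.

{"fn": "apply_moves", "kwargs": {"targets": [[85,[0,1,-45],[0,0,0]],[85,[0,1,-90],[0,0,0]],[85,[0,1,-135],[0,0,0]],[85,[0,1,-165],[0,0,0]],[85,[0,1,-182],[0,0,0]],[85,[0,1,-182],[0,0,0]],[50,[0,1,-182],[0,0,0]],[50,[0,1,-182],[0,0,0]],[50,[0,1,-182],[0,0,0]],[50,[0,1,-182],[0,0,0]],[50,[0,1,-165],[0,0,0]],[50,[0,1,-130],[0,0,0]],[50,[0,1,-85],[0,0,0]],[50,[0,1,-85],[0,0,0]],[50,[0,1,-85],[0,0,0]],[50,[0,1,-85],[0,0,0]]], "squeeze": 60}}

```text
time_s: 13.1
eef_pos: [450.3, 289.7, 113.9]
ee_rot: [-0.001, 0.598, 0.802, -0.001]
force: [0.2, 0.2, -3.9]
grip_width: 0.766
grip_force: 68.5
```

```bash
python3 v.py w5 110 150; python3 held.py w5 1 2 | tail -8
```

```text
tcp [450.3 289.7 113.9] 16.6 13.1
[316. 292.] 9057 135.6 [446.9 302.8] [93.2 16.8] 16.5
32 398 u [-21.7 -21.  -20.2] v [-23.5  23.7]
34 463 u [-21.7 -20.9 -19.9] v [-23.7  23.5]
36 810 u [-21.5 -20.3 -18.3] v [-23.4  23.6]
38 3341 u [-20.7 -10.5  19.2] v [-23.1  23.4]
40 6558 u [-19.1  -5.5  18.4] v [-23.3  23.2]
42 1258 u [-10.4  -3.7   8.7] v [-23.8  23.1]
44 997 u [-9.3 -2.   8. ] v [-23.8  22.9]
46 1036 u [-7.5 -0.7  6.7] v [12.5 23.9]
```

{"fn": "apply_moves", "kwargs": {"targets": [[50,[25,-30,5],[0,0,-4]],[50,[50,-60,5],[0,0,-8]],[50,[75,-90,5],[0,0,-12]],[50,[100,-120,5],[0,0,-16]],[50,[125,-150,5],[0,0,-16]],[50,[150,-180,5],[0,0,-16]],[50,[160.4,-199,5],[0,0,-16]],[50,[160.4,-199,5],[0,0,-16]],[50,[160.4,-199,5],[0,0,-16]],[50,[160.4,-199,-30],[0,0,-16]],[50,[160.4,-199,-60],[0,0,-16]],[50,[160.4,-199,-70],[0,0,-16]],[50,[160.4,-199,-77],[0,0,-16]],[50,[160.4,-199,-81],[0,0,-16]],[50,[160.4,-199,-82],[0,0,-16]],[50,[160.4,-199,-82],[0,0,-16]]]}}

```text
time_s: 14.75
eef_pos: [612.0, 91.0, 34.2]
ee_rot: [0.001, 0.704, 0.711, 0.0]
force: [0.8, -0.2, -3.2]
grip_width: 0.765
grip_force: 68.1
```

{"fn": "apply_moves", "kwargs": {"targets": [[50,[0,0,-1.5],[0,0,0]],[50,[0,0,-2.5],[0,0,0]],[85,[0,0,-2],[0,0,0]],[85,[0,0,-1],[0,0,0]],[85,[0,0,0],[0,0,0]],[85,[0,0,30],[0,0,0]],[85,[0,0,70],[0,0,0]],[85,[0,0,115],[0,0,0]],[85,[-25,-25,150],[0,0,4]],[85,[-55,-55,167],[0,0,8]],[85,[-85,-85,167],[0,0,12]],[85,[-115,-115,167],[0,0,16]],[85,[-145,-145,167],[0,0,20.5]],[85,[-152,-169,167],[0,0,20.5]],[85,[-152,-169,167],[0,0,20.5]],[85,[-152,-169,167],[0,0,20.5]],[85,[-152,-169,167],[0,0,20.5]]]}}

```text
time_s: 16.45
eef_pos: [459.9, -77.4, 200.3]
ee_rot: [0.0, 0.566, 0.825, 0.0]
force: [-0.2, -0.3, 0.3]
grip_width: 0.993
grip_force: 0.0
```

```bash
python3 v.py w6 35 80; python3 - <<'E'
from h import *
i,im,d=look('scene');W=cloud(i,d)
for r in rects(W,52,66,100,(560,720,-400,400)): print(*r)
E
```

```text
tcp [459.9 -77.4 200.3] 21.1 16.45
[582.  66.] 12469 61.4 [611.4 117.3] [95.7 96.5] 0.6
[313. 218.] 4060 59.6 [458.5 -78.4] [66.5 41.8] 21.1
[272. 318.] 2258 48.2 [ 457.1 -187.8] [34.1 66.5] 87.9
[433. 324.] 2347 57.8 [ 613.2 -148.9] [71.  74.3] 0.3
[234. 394.] 2863 59.2 [ 448.5 -289.3] [42.4 66.5] 84.5
[284. 210.] 458 62.4 [ 615.8 -143.2] [70.4 65.1] 0.8
[369. 277.] 554 61.6 [613.5 109.7] [66.6 76.7] 0.8
```

{"fn": "apply_moves", "kwargs": {"targets": [[85,[-1,-0.4,-45],[0,0,0]],[85,[-1,-0.4,-90],[0,0,0]],[85,[-1,-0.4,-135],[0,0,0]],[85,[-1,-0.4,-165],[0,0,0]],[85,[-1,-0.4,-182],[0,0,0]],[85,[-1,-0.4,-182],[0,0,0]],[50,[-1,-0.4,-182],[0,0,0]],[50,[-1,-0.4,-182],[0,0,0]],[50,[-1,-0.4,-182],[0,0,0]],[50,[-1,-0.4,-182],[0,0,0]],[50,[-1,-0.4,-165],[0,0,0]],[50,[-1,-0.4,-130],[0,0,0]],[50,[-1,-0.4,-85],[0,0,0]],[50,[-1,-0.4,-75],[0,0,0]],[50,[-1,-0.4,-75],[0,0,0]]]}}

```text
time_s: 18.05
eef_pos: [459.1, -78.6, 126.5]
ee_rot: [0.002, 0.566, 0.825, 0.0]
force: [-0.2, -0.6, -3.1]
grip_width: 0.765
grip_force: 68.3
```

```bash
python3 v.py w7 110 150; python3 held.py w7 1 2 | tail -8
```

```text
tcp [459.1 -78.6 126.5] 21.1 18.05
[315. 273.] 5872 133.8 [452.  -59.8] [64.7  2.6] 20.8
34 418 u [-20.7 -19.9 -19.2] v [-23.6  23.4]
36 506 u [-20.7 -19.8 -18.7] v [-23.2  23.7]
38 974 u [-20.5 -19.  -17.1] v [-23.7  23.5]
40 6133 u [-19.1  -6.6  20. ] v [-23.4  23.2]
42 3707 u [-18.2  -4.1  19.2] v [-22.9  23.4]
44 1680 u [-8.7 -1.1  9.5] v [-23.8  22.4]
46 520 u [-8.1 -1.7  8.3] v [-23.8  23.8]
48 835 u [-6.3  0.3  7.6] v [12.9 23.9]
```

{"fn": "apply_moves", "kwargs": {"targets": [[50,[30,24,0],[0,0,-4]],[50,[60,48,0],[0,0,-8]],[50,[90,72,0],[0,0,-12]],[50,[120,96,0],[0,0,-16]],[50,[145,116,0],[0,0,-20.5]],[50,[153.5,123.5,0],[0,0,-20.5]],[50,[153.5,123.5,0],[0,0,-20.5]],[50,[153.5,123.5,0],[0,0,-20.5]],[50,[153.5,123.5,-35],[0,0,-20.5]],[50,[153.5,123.5,-65],[0,0,-20.5]],[50,[153.5,123.5,-78],[0,0,-20.5]],[50,[153.5,123.5,-86],[0,0,-20.5]],[50,[153.5,123.5,-91],[0,0,-20.5]],[50,[153.5,123.5,-94],[0,0,-20.5]],[50,[153.5,123.5,-94],[0,0,-20.5]]]}}

```text
time_s: 19.6
eef_pos: [612.3, 45.0, 31.8]
ee_rot: [0.0, 0.704, 0.711, 0.0]
force: [-0.7, -1.2, -2.3]
grip_width: 0.765
grip_force: 68.6
```

{"fn": "apply_moves", "kwargs": {"targets": [[50,[0,0,-1],[0,0,0]],[85,[0,0,-0.5],[0,0,0]],[85,[0,0,0],[0,0,0]],[85,[0,0,0],[0,0,0]],[85,[0,0,30],[0,0,0]],[85,[0,0,70],[0,0,0]],[85,[0,0,115],[0,0,0]],[85,[-15,-30,145],[0,0,0]],[85,[-35,-70,169],[0,0,0]],[85,[-55,-110,169],[0,0,-3]],[85,[-75,-150,169],[0,0,-6]],[85,[-95,-195,169],[0,0,-6]],[85,[-115,-240,169],[0,0,-6]],[85,[-135,-285,169],[0,0,-6]],[85,[-155,-325,169],[0,0,-6]],[85,[-163.6,-334,169],[0,0,-6]],[85,[-163.6,-334,169],[0,0,-6]],[85,[-163.6,-334,169],[0,0,-6]]]}}

```text
time_s: 21.4
eef_pos: [448.9, -288.1, 200.4]
ee_rot: [0.0, 0.74, 0.673, 0.0]
force: [0.6, 0.3, 0.1]
grip_width: 0.997
grip_force: 0.0
```

```bash
python3 v.py w8 35 80; python3 - <<'E'
from h import *
i,im,d=look('scene');W=cloud(i,d)
for r in rects(W,52,66,100,(300,720,-400,400)): print(*r)
E
```

```text
tcp [ 448.9 -288.1  200.4] -5.4 21.4
[506.  35.] 5289 61.1 [ 613.5 -151.3] [71.3 49. ] 0.6
[313.  94.] 3544 48.2 [ 457.3 -187.7] [31.8 66.5] 87.6
[315. 220.] 4032 59.7 [ 448.7 -290.3] [41.5 66.1] 84.3
[291. 141.] 304 60.9 [ 450.6 -290.7] [46.2 66.8] 85.6
[284. 210.] 468 62.9 [ 615.2 -141.9] [71. 64.] 0.4
[365. 275.] 633 61.6 [613.6  86.1] [ 67.4 124. ] 1.2
```

{"fn": "apply_moves", "kwargs": {"targets": [[85,[0,-1.3,-45],[0,0,0]],[85,[0,-1.3,-90],[0,0,0]],[85,[0,-1.3,-135],[0,0,0]],[85,[0,-1.3,-165],[0,0,0]],[85,[0,-1.3,-182],[0,0,0]],[85,[0,-1.3,-182],[0,0,0]],[50,[0,-1.3,-182],[0,0,0]],[50,[0,-1.3,-182],[0,0,0]],[50,[0,-1.3,-182],[0,0,0]],[50,[0,-1.3,-182],[0,0,0]],[50,[0,-1.3,-165],[0,0,0]],[50,[0,-1.3,-130],[0,0,0]],[50,[0,-1.3,-85],[0,0,0]],[50,[0,-1.3,-75],[0,0,0]],[50,[0,-1.3,-75],[0,0,0]]]}}

```text
time_s: 23.0
eef_pos: [448.9, -290.6, 126.6]
ee_rot: [0.002, 0.74, 0.673, 0.0]
force: [0.2, -0.5, -4.1]
grip_width: 0.763
grip_force: 68.5
```

```bash
python3 v.py w9 110 150; python3 held.py w9 1 2 | tail -8
```

```text
tcp [ 448.9 -290.6  126.6] -5.4 23.0
[315. 274.] 5886 133.7 [ 451.2 -270.7] [ 2.4 64.8] 84.7
34 393 u [-20.4 -19.7 -18.9] v [-23.3  23.5]
36 510 u [-20.3 -19.6 -18.2] v [-23.4  23.3]
38 973 u [-20.3 -18.7 -16.9] v [-23.5  23.5]
40 6107 u [-18.6  -6.5  20.1] v [-23.3  23.2]
42 3584 u [-17.9  -4.   19.3] v [-23.   23.4]
44 1698 u [-8.5 -0.6 10. ] v [-23.8  22.3]
46 539 u [-7.5 -1.2  8.8] v [-23.6  23.7]
48 799 u [-6.2  0.8  8. ] v [13.3 23.9]
```

{"fn": "apply_moves", "kwargs": {"targets": [[50,[10,35,25],[0,0,3]],[50,[25,75,30],[0,0,6]],[50,[42,115,30],[0,0,6]],[50,[65,155,30],[0,0,6]],[50,[90,195,30],[0,0,6]],[50,[120,230,30],[0,0,6]],[50,[145,265,25],[0,0,6]],[50,[164,289.7,5],[0,0,6]],[50,[164,289.7,0],[0,0,6]],[50,[164,289.7,0],[0,0,6]],[50,[164,289.7,-35],[0,0,6]],[50,[164,289.7,-65],[0,0,6]],[50,[164,289.7,-78],[0,0,6]],[50,[164,289.7,-86],[0,0,6]],[50,[164,289.7,-91],[0,0,6]],[50,[164,289.7,-94],[0,0,6]],[50,[164,289.7,-94],[0,0,6]]]}}

```text
time_s: 24.75
eef_pos: [613.0, -0.7, 32.1]
ee_rot: [0.001, 0.704, 0.711, 0.0]
force: [0.3, -0.4, -3.4]
grip_width: 0.764
grip_force: 69.4
```

{"fn": "apply_moves", "kwargs": {"targets": [[50,[0,0,-1],[0,0,0]],[85,[0,0,-0.5],[0,0,0]],[85,[0,0,0],[0,0,0]],[85,[0,0,0],[0,0,0]],[85,[0,0,30],[0,0,0]],[85,[0,0,70],[0,0,0]],[85,[0,0,115],[0,0,0]],[85,[-20,-20,150],[0,0,-3]],[85,[-50,-55,169],[0,0,-3]],[85,[-80,-90,169],[0,0,-3]],[85,[-110,-125,169],[0,0,-3]],[85,[-140,-160,169],[0,0,-3]],[85,[-155,-187,169],[0,0,-3]],[85,[-155,-187,169],[0,0,-3]],[85,[-155,-187,169],[0,0,-3]],[85,[-155,-187,169],[0,0,-3]]]}}

```text
time_s: 26.35
eef_pos: [457.9, -186.9, 200.4]
ee_rot: [0.0, 0.722, 0.692, 0.0]
force: [-0.1, 0.4, -0.3]
grip_width: 0.994
grip_force: 0.0
```

```bash
python3 v.py w10 35 80; python3 - <<'E'
from h import *
i,im,d=look('scene');W=cloud(i,d); cv2.imwrite('pics/s2.png',cv2.resize(im[150:330,200:500],None,fx=2.6,fy=2.6))
for r in rects(W,52,66,100,(300,720,-400,400)): print(*r)
E
```

```text
tcp [ 457.9 -186.9  200.4] -2.4 26.35
[505.   2.] 461 42.5 [612.2 -22.6] [ 3.9 63.8] 88.1
[495. 162.] 6179 61.1 [ 613.5 -149.3] [71.3 74.3] 0.6
[314. 217.] 2775 48.2 [ 457.3 -187. ] [31.8 66. ] 87.4
[284. 210.] 448 62.6 [ 615.5 -141.9] [64.  71.6] 89.4
[360. 272.] 722 61.5 [614.6  65.2] [ 67.5 165.3] 1.2
```

View pics/s2.png

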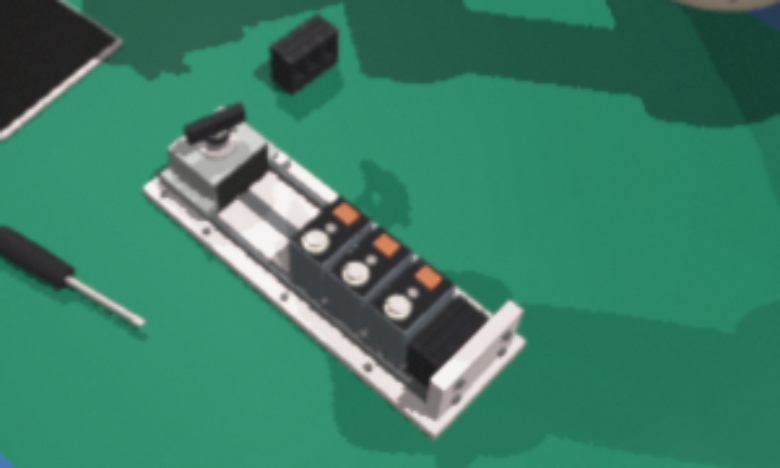

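The crop shows all three cells upright in order behind the end block, with their round terminals on the far side. The last end block is still on the mat at crop px (305,55).

{"fn": "apply_moves", "kwargs": {"targets": [[85,[0,0,-45],[0,0,0]],[85,[0,0,-90],[0,0,0]],[85,[0,0,-135],[0,0,0]],[85,[0,0,-165],[0,0,0]],[85,[0,0,-184],[0,0,0]],[85,[0,0,-184],[0,0,0]],[50,[0,0,-184],[0,0,0]],[50,[0,0,-184],[0,0,0]],[50,[0,0,-184],[0,0,0]],[50,[0,0,-184],[0,0,0]],[50,[0,0,-165],[0,0,0]],[50,[0,0,-130],[0,0,0]],[50,[0,0,-85],[0,0,0]],[50,[0,0,-75],[0,0,0]],[50,[0,0,-75],[0,0,0]]], "squeeze": 40}}

```text
time_s: 27.95
eef_pos: [458.1, -188.0, 126.8]
ee_rot: [0.002, 0.722, 0.692, 0.0]
force: [-0.6, -0.4, -1.2]
grip_width: 0.766
grip_force: 45.3
```

```bash
python3 v.py w11 110 150; python3 held.py w11 1 2 | tail -5
```

```text
tcp [ 458.1 -188.   126.8] -2.4 27.95
[315. 286.] 7302 125.2 [ 458.9 -176.9] [11.9 93.1] 87.6
24 87 u [-16.  -15.5 -14.5] v [-11.5  13.9]
26 140 u [-16.  -15.4 -14.9] v [-23.7  20.7]
28 365 u [-16.1 -15.5 -14.7] v [-23.   23.5]
30 2231 u [-16.   -3.9  16. ] v [-23.6  23.6]
32 7122 u [-15.5  -1.2  15.5] v [-23.5  23.6]
```

{"fn": "apply_moves", "kwargs": {"targets": [[50,[20,35,0],[0,0,3]],[50,[45,70,0],[0,0,3]],[50,[75,100,0],[0,0,3]],[50,[110,125,0],[0,0,3]],[50,[145,143,0],[0,0,3]],[50,[155.5,145.5,0],[0,0,3]],[50,[155.5,145.5,0],[0,0,3]],[50,[155.5,145.5,0],[0,0,3]],[50,[155.5,145.5,-35],[0,0,3]],[50,[155.5,145.5,-65],[0,0,3]],[50,[155.5,145.5,-80],[0,0,3]],[50,[155.5,145.5,-90],[0,0,3]],[50,[155.5,145.5,-95],[0,0,3]],[50,[155.5,145.5,-96],[0,0,3]],[50,[155.5,145.5,-96],[0,0,3]]]}}

```text
time_s: 29.5
eef_pos: [613.4, -42.2, 30.2]
ee_rot: [0.001, 0.704, 0.711, 0.0]
force: [0.6, 0.3, -0.9]
grip_width: 0.764
grip_force: 45.2
```

{"fn": "apply_moves", "kwargs": {"targets": [[50,[0,0,-0.5],[0,0,0]],[85,[0,0,0],[0,0,0]],[85,[0,0,0],[0,0,0]],[85,[0,0,0],[0,0,0]],[85,[0,0,30],[0,0,0]],[85,[0,0,70],[0,0,0]],[85,[0,0,115],[0,0,0]],[85,[0,-10,155],[0,0,8]],[50,[0,-25,165],[0,0,16]],[50,[0,-45,165],[0,0,24]],[50,[0,-65,165],[0,0,32]],[50,[-1,-85,165],[0,0,40]],[50,[-2,-100.5,165],[0,0,48]],[50,[-3.2,-100.5,165],[0,0,56]],[50,[-3.2,-100.5,165],[0,0,64]],[50,[-3.2,-100.5,165],[0,0,72]],[50,[-3.2,-100.5,165],[0,0,73.6]],[50,[-3.2,-100.5,165],[0,0,73.6]],[50,[-3.2,-100.5,165],[0,0,73.6]]]}}

```text
time_s: 31.4
eef_pos: [609.8, -142.5, 194.3]
ee_rot: [-0.0, 0.139, 0.99, -0.0]
force: [0.2, -0.3, -0.1]
grip_width: 0.586
grip_force: 0.0
```

```bash
python3 v.py w12 90 115; python3 - <<'E'
from h import *
i,im,d=look('scene');W=cloud(i,d); cv2.imwrite('pics/s3.png',cv2.resize(im[150:330,200:500],None,fx=2.6,fy=2.6))
for r in rects(W,54,66,100,(300,720,-400,400)): print(*r)
E
```

```text
tcp [ 609.8 -142.5  194.3] 74.0 31.4
[315. 241.] 1263 99.9 [ 613.  -144.2] [11.5 57.3] 74.3
[284. 210.] 435 62.6 [ 615.2 -142.9] [70.4 64.4] 0.4
[313. 231.] 349 62.1 [614.8 -40. ] [68.8 35.8] 0.5
[361. 272.] 681 61.7 [614.4  65.1] [ 67.2 166.7] 1.2
```

View pics/s3.png

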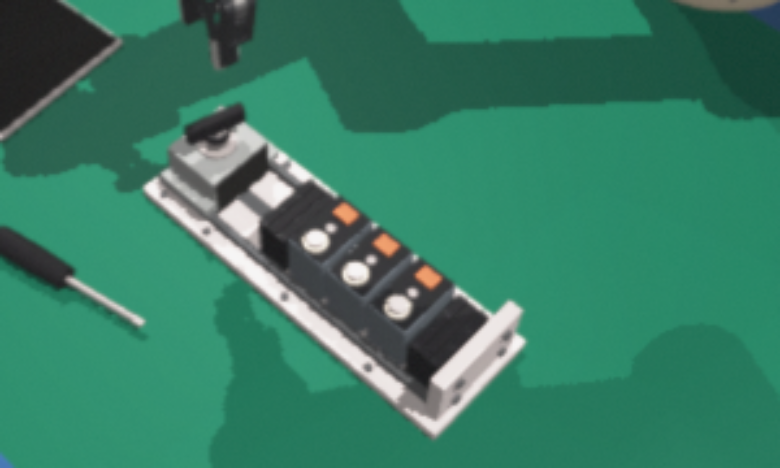

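The crop shows the full row in place, with the last end block at crop px (300,215). Next I'll grip the knob.

{"fn": "apply_moves", "kwargs": {"targets": [[50,[3,-1.5,-40],[0,0,0]],[50,[3,-1.5,-75],[0,0,0]],[50,[3,-1.5,-95],[0,0,0]],[50,[3,-1.5,-108],[0,0,0]],[50,[3,-1.5,-108],[0,0,0]],[5,[3,-1.5,-108],[0,0,0]],[5,[3,-1.5,-108],[0,0,0]],[5,[3,-1.5,-108],[0,0,0]],[5,[3,-1.5,-108],[0,0,0]],[5,[3,-1.5,-108],[0,0,0]],[5,[3,10,-108],[0,0,0]],[5,[3,25,-108],[0,0,0]],[5,[2.5,40,-108],[0,0,0]],[5,[2.5,50,-108],[0,0,0]],[5,[2.5,58,-108],[0,0,0]],[5,[2.5,58,-108],[0,0,0]]], "squeeze": 70}}

```text
time_s: 33.1
eef_pos: [612.9, -83.8, 87.9]
ee_rot: [0.001, 0.137, 0.991, -0.0]
force: [-0.6, 2.7, 6.6]
grip_width: 0.117
grip_force: 70.0
```

{"fn": "apply_moves", "kwargs": {"targets": [[5,[0,3,0],[0,0,0]],[5,[0,6,0],[0,0,0]],[5,[0,9,0],[0,0,0]],[5,[0,11,0],[0,0,0]],[5,[0,13,0],[0,0,0]],[5,[0,13,0],[0,0,0]],[5,[0,13,0],[0,0,0]]]}}

```text
time_s: 33.8
eef_pos: [612.8, -73.1, 87.9]
ee_rot: [0.001, 0.138, 0.99, -0.001]
force: [-2.5, -6.8, 5.8]
grip_width: 0.123
grip_force: 69.9
```

{"fn": "apply_moves", "kwargs": {"targets": [[5,[0,1,0],[0,0,0]],[5,[0,2,0],[0,0,0]],[5,[0,3,0],[0,0,0]],[5,[0,4,0],[0,0,0]],[5,[0,4,0],[0,0,0]],[5,[0,4,0],[0,0,0]],[5,[0,4,0],[0,0,0]]]}}

```text
time_s: 34.5
eef_pos: [612.8, -69.5, 87.9]
ee_rot: [0.001, 0.138, 0.99, -0.002]
force: [-2.8, -7.9, 6.3]
grip_width: 0.115
grip_force: 69.9
```

```bash
python3 v.py w13 35 76
```

```text
tcp [612.8 -69.5  87.9] 74.2 34.5
[465. 229.] 45679 68.6 [612.9  11.8] [227.7  70.1] 89.5
[130. 280.] 320 39.9 [ 592.  -182.3] [ 8.9 12.4] 88.6
```

{"fn": "apply_moves", "kwargs": {"targets": [[5,[0,1,0],[0,0,0]],[5,[0,2,0],[0,0,0]],[5,[0,3,0],[0,0,0]],[5,[0,3,0],[0,0,0]],[5,[0,3,0],[0,0,0]],[5,[0,3,0],[0,0,0]]]}}

```text
time_s: 35.15
eef_pos: [612.8, -68.3, 87.9]
ee_rot: [0.002, 0.138, 0.99, -0.003]
force: [-3.1, -16.1, 3.7]
grip_width: 0.119
grip_force: 69.8
```

{"fn": "apply_moves", "kwargs": {"targets": [[5,[0,1,0],[0,0,0]],[5,[0,2,0],[0,0,0]],[5,[0,2,0],[0,0,0]],[5,[0,2,0],[0,0,0]]]}}

```text
time_s: 35.55
eef_pos: [612.8, -68.1, 87.9]
ee_rot: [0.002, 0.138, 0.99, -0.005]
force: [-3.8, -25.6, 3.3]
grip_width: 0.118
grip_force: 69.8
```

Force climbs while position stays put, so the row is pressed. Now I'll turn the knob tight.

{"fn": "apply_moves", "kwargs": {"targets": [[5,[0,0,0],[0,0,-7]],[5,[0,0,0],[0,0,-14]],[5,[0,0,0],[0,0,-21]],[5,[0,0,0],[0,0,-28]],[5,[0,0,0],[0,0,-35]],[5,[0,0,0],[0,0,-42]],[5,[0,0,0],[0,0,-49]],[5,[0,0,0],[0,0,-56]],[5,[0,0,0],[0,0,-63]],[5,[0,0,0],[0,0,-69]],[5,[0,0,0],[0,0,-73]],[5,[0,0,0],[0,0,-74]],[5,[0,0,0],[0,0,-74]],[5,[0,0,0],[0,0,-74]]]}}

```text
time_s: 36.95
eef_pos: [612.7, -68.1, 87.9]
ee_rot: [0.004, 0.706, 0.708, -0.003]
force: [-3.4, -25.0, 4.6]
grip_width: 0.116
grip_force: 69.9
```

```bash
python3 -c "
import sys;sys.argv=['',0,0,0]
from v import *
print(tcp(),ctrl.sense()['wrist_torque'],ctrl.sense()['force'])"
```

```text
(array([612.7, -68.1,  87.9]), np.float64(0.1)) [-4.25446401  0.73596397  0.15608501] [ -3.36437509 -25.03835041   4.62506171]
```

{"fn": "apply_moves", "kwargs": {"targets": [[5,[0,-2,0],[0,0,0]],[5,[0,-4,0],[0,0,0]],[40,[0,-4,0],[0,0,0]],[40,[0,-4,0],[0,0,0]],[40,[0,-4,0],[0,0,0]],[40,[0,-4,0],[0,0,0]],[40,[0,-4,30],[0,0,0]],[40,[0,-4,70],[0,0,0]],[40,[-20,-30,110],[0,0,0]],[40,[-50,-70,140],[0,0,0]],[40,[-60,-90,160],[0,0,0]],[40,[-60,-90,160],[0,0,0]],[40,[-60,-90,160],[0,0,0]]]}}

```text
time_s: 38.25
eef_pos: [552.2, -152.6, 246.3]
ee_rot: [0.0, 0.706, 0.708, 0.0]
force: [0.3, -0.2, -0.5]
grip_width: 0.472
grip_force: 0.0
```

```bash
python3 v.py w14 90 115; python3 - <<'E'
from h import *
W=np.load('w14.npz')['W']
for r in rects(W,35,76,300,(560,680,-200,200)): print(*r)
i,im,d=look('scene');W=cloud(i,d); cv2.imwrite('pics/s4.png',cv2.resize(im[150:330,200:500],None,fx=2.6,fy=2.6))
for r in rects(W,54,66,100,(560,720,-400,400)): print(*r)
E
```

```text
tcp [ 552.2 -152.6  246.3] 0.1 38.25
[391. 117.] 1272 99.8 [612.9 -69.7] [57.8 12.6] 90.0
[383.  72.] 10337 61.3 [617.1 -34.8] [ 78.7 131.3] 0.1
[332. 248.] 1333 62.1 [612.5  24.9] [ 71.7 250.7] 1.0
```

View pics/s4.png

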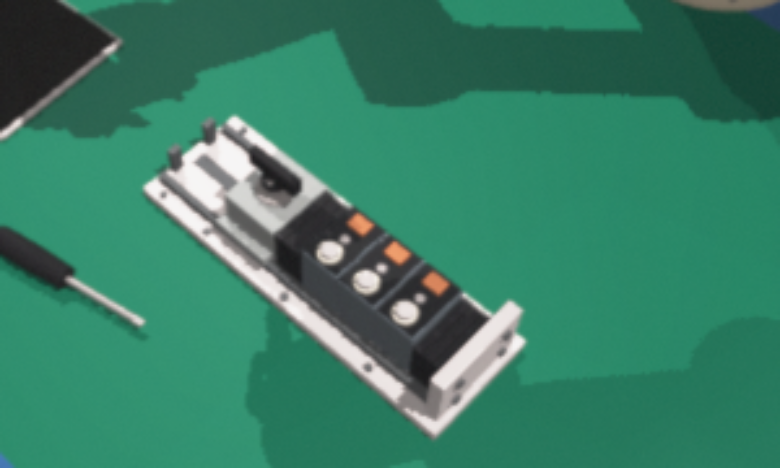

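View pics/w14.png

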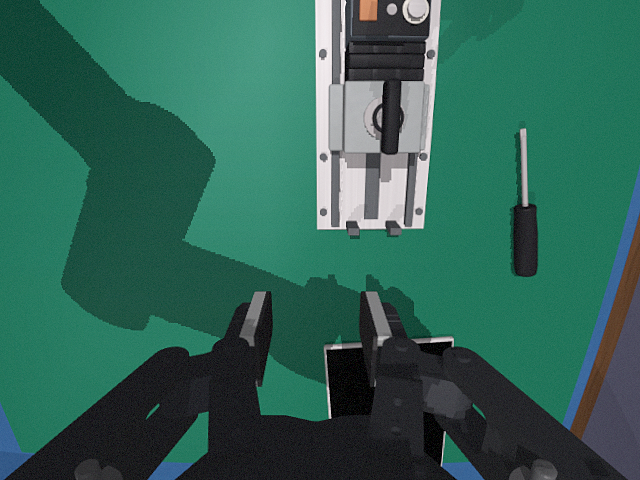

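Both views show the row closed with no gaps and the sliding plate touching the last block. The knob bar lies along the jig at wrist px (391,117), so I'm handing it in.

```bash
python3 -c "
from rig import ctrl
print(ctrl.finish_job())"
```

```text
the job is handed in; nothing more can be done
None
```

The pack is set up and handed in: end block, three cells with their round terminals away from the robot, and end block are pressed together with no gaps, with the knob turned tight; the hand-in gave no verdict, so this rests on my final camera check.

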